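# Stack the tile-drying tier on its base

## Task

Pick up the small wooden drying tier by the bar over its top and, lifting it well clear of the turntable (10 cm tall) in the middle of the table, stack it on the base it fits, the oblong one rather than the square one. All four corner posts must stand fully home in the four corner sockets, either way round. Lower it in without dropping it, and let go.

Things in the scene. Friction and masses are not known exactly. Their poses are not given: they have to be found in the camera images.
- tier: Loose wooden slatted deck 124x84 mm on four corner posts, handle bar above; 0.3 kg. Origin: middle of footprint at the post ends; z up, x along the long side. Posts 12 mm square, centres x +-55, y +-35, ends z 0; deck z 60 to 72; bar 14 mm square, 124 long along x at y 0, centre z 115, on 12 mm uprights at x +-55. Same after a half turn.
- long_base: Oblong base, fits the tier: low wooden frame 138x98 mm, fixed, with a flared square steel socket on each corner; a loose tile lies in its middle, clear of the posts. Origin: middle of underside, on the table; z up, x along the long side. Sockets: centres x +-55, y +-35, floor z 14, rim z 46; 22 mm wide inside, flaring from z 28 to 36 mm at the rim. Tier's origin when home: z 14.
- square_base: The other base, which does not fit the tier: same make and same sockets, fixed too, but square, 98x98 mm, socket centres at x +-35, y +-35 mm. Origin: middle of its underside, on the table; z up.

How it is judged:
At the end, for the whole second after the job is handed in: The tier stands at rest on the oblong base with all four posts down on the socket floors: its origin 14 mm (+-6 mm) above the base's origin and within 12 mm of it sideways, long sides parallel within 0.2 rad (either way round), upright within 0.07 rad (z of tier in the frame of long_base between 0.008 and 0.02 m and horizontal distance between tier and long_base below 0.012 m and angle between the x axis of tier and the x axis of long_base, either way round below 0.2 rad and angle between tier's own z axis and vertical below 0.07 rad and linear speed of tier below 0.02 m/s); the robot touches nothing.
It fails at once if the tier is dropped onto the oblong base: it falls freely, out of the fingers, faster than 0.7 m/s (a fall of more than about 25 mm) within 0.1 m sideways of the base's middle (linear speed of tier above 0.7 m/s and contact force between the fingers and tier below 0.05 N and horizontal distance between tier and long_base below 0.1 m).
It also fails if it takes over 48 s, if anything falls off the work surface, if the arm or the gripper's body presses on something with over 40 N, if the wrist force passes 120 N, or if a joint passes its speed limit or range.

## Robot

A 6-joint arm with a two-finger parallel gripper is mounted at the origin on a cart in front of the work surface, level with it; the furniture and walls round the work are solid. World frame = base frame: x ahead of the robot, y to its left, z up, the work surface at z = 0. Lengths are in m, angles in rad, forces in N, time in s.
With the tool pointing down it reaches from about 0.325 to 0.85 m from the base axis. Payload 4.4 kg.
Tool frame: the origin (TCP) lies midway between the tips of the shut fingers; the grasp point (between the pads) lies 19 mm behind it; z points along the fingers, y is the line along which they close (so a half turn about z gives the same grasp; the last joint's range is limited). The gripper opens to 94 mm and grips with 3 to 60 N. Pads are 16 mm wide; open, the fingers measure 119 mm over their backs; the gripper's body (75 mm by 177 mm) begins 78 mm behind the grasp point.
Start: joints at [0.979, 0.207, 1.542, -0, 1.393, -0.15], TCP at [0.246, 0.52, 0.205] pointing down, gripper open.
Joint ranges: [-2.73, 2.73], [-0.86, 2.22], [0.23, 2.46], [-1.11, 4.25], [0.08, 2.63], [-2.82, 2.82]. Speed limits (rad/s): [2.79, 2.79, 3.14, 3.14, 3.14, 3.14].

## Interface

Orientations are given as a 3x3 rotation matrix whose columns are the frame's x, y, z axes.
In Python, from station import bot gives the robot as it stands.
- The arm moves only by the tool apply_moves, never from a script. Its argument "rows" is text: rows parted by semicolons, each of 4 numbers parted by spaces: the shift along the world's x, y, z in mm, then the turn about the world's z in rad. A call has 1 to 20 rows; each row shifts and turns the commanded pose from where the row before left it; what a row does not reach is not made up. A row lasts 1/10 s, in which the tool goes at most 50 mm and 8.59 degrees, less where a joint would pass 70% of its speed; a pose out of reach is approached as far as the arm can. A call with a gripper value outside its range is refused whole. "hand" is the closure, from -1 (fully open) to 1 (shut), set as the call begins (left out, the last holds). The fingers move at their own pace and stop on an object; "grip_force" is the grip in N (left out, the last holds). Time passes only in rows, so rows that do not move let the fingers close. It gives the time, the measured TCP pose, the force, the opening and the grip force at its end, in the units of the state.
- bot.get_state(): the state, without advancing time (a new reading comes with each control period).
- bot.grab_frame(name): name is "side" or "top"; returns the picture (420x560x3 uint8, red, green, blue); there is no depth.
- bot.get_calibration(name): a dict with "fx", "fy", "cx", "cy" (pixels), "rvec" (rotation vector, rad) and "tvec" (3), from world to camera coordinates, as OpenCV has them. Camera axes: x right, y down, z forward; pixel columns grow to the right and rows downward; lengths in m; the calibration is good to about 2 mm. A picture is of the moment at which its call begins. get_calibration takes no time and is no camera call.
- bot.hand_in(): hands the job in; it is judged then, once.
The state is a dict: "time": time; "q": joint angles; "joint_velocities": joint speeds; "effort": joint torques, N m; "tool_pos": TCP position; "eef_rot": TCP orientation; "ft_force": force on the tool from outside, world axes, zero at the start; "moment": the same for the moment, N m; "grip_width": opening from 0.0 (shut) to 1.0 (fully open); "gripper_force": force on a finger pad.
Only numpy, scipy, OpenCV 4.12 (cv2) and the standard library are available. Lean on these libraries where they do the work, as an engineer would, in place of code of your own. Each camera call takes 0.05 s, during which the arm holds its last target. There are 200 camera calls.

## Working session

There is one attempt and no reset: what is moved stays moved. The work goes in short steps, Python scripts to look and compute and a tool call to move; the robot and the scene stay as the last step left them, time stands still between calls to the robot, and variables do not carry over. Pictures are saved under pics/ and viewed, at most 10 in all, crops included, and the job is handed in when it is done.

Besides the shell and the picture viewer there is one more tool, called after "Emit:" as name(argument=value, ...) on one line, values as JSON. apply_moves: Moves the arm, as the interface text tells. Its arguments: {"type":"object","properties":{"rows":{"type":"string"},"hand":{"type":"number"},"grip_force":{"type":"number"}},"required":["rows"]}

```bash
mkdir -p pics; python3 - <<'E'
from station import bot
import cv2
for n in("top","side"):
    cv2.imwrite(f"pics/{n}0.png",cv2.cvtColor(bot.grab_frame(n),cv2.COLOR_RGB2BGR)); c=bot.get_calibration(n)
    R=cv2.Rodrigues(__import__('numpy').array(c["rvec"]))[0]; print(n,c,-R.T@c["tvec"])
s=bot.get_state();print(s)
E
```

```text
top {'fx': 471.6068526834749, 'fy': 471.6068526834749, 'cx': 275.1779192641556, 'cy': 204.22068914455537, 'rvec': array([ 2.13457356, -2.18058422,  0.12338393]), 'tvec': array([0.01417639, 0.55029575, 1.11281399])} [ 0.41428666 -0.00168451  1.17036109]
side {'fx': 398.14310816860717, 'fy': 398.14310816860717, 'cx': 273.7053436334056, 'cy': 209.3189621617637, 'rvec': array([-0.03173702,  2.80206088, -1.41649205]), 'tvec': array([0.55923133, 0.05378365, 0.99716457])} [0.55253569 0.78068721 0.6286504 ]
{'time': 0.1, 'q': array([ 9.78518015e-01,  2.07343800e-01,  1.54280419e+00, -2.99613265e-06,
        1.39349520e+00, -1.50496933e-01]), 'joint_velocities': array([-0.00032105, -0.00120875, -0.00459635,  0.00096513, -0.00083448,
       -0.00127106]), 'effort': array([-4.71282219e-04, -3.71861100e+01, -2.82292521e+01,  7.01192440e-02,
        3.11384071e-02, -3.84759301e-05]), 'tool_pos': array([0.24543983, 0.51917937, 0.20440508]), 'eef_rot': array([[-9.03991522e-01,  4.27548855e-01, -1.14226948e-03],
       [ 4.27550273e-01,  9.03989969e-01, -1.70291508e-03],
       [ 3.04520755e-04, -2.02779842e-03, -9.99997898e-01]]), 'ft_force': array([-0.71316248,  0.87284562,  0.68191059]), 'moment': array([-0.0209508 , -0.00692063, -0.03933195]), 'gripper_force': 0.0, 'grip_width': 1.001095398321866}
```

View pics/top0.png

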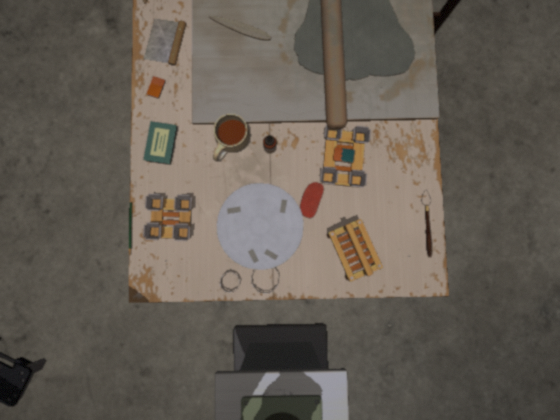

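View pics/side0.png

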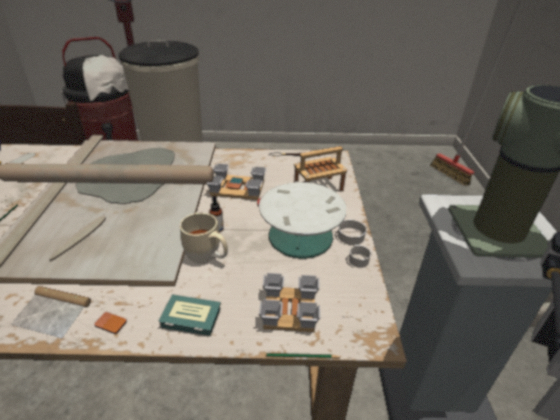

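The top view shows the tier at about (355,248). The oblong base is at (345,157), with its long side roughly along image vertical, and the square base is at (170,217). Next I'll enlarge that area.

```bash
python3 - <<'E'
import cv2,numpy as np
a=cv2.imread("pics/top0.png")[115:290,300:400]; b=cv2.imread("pics/side0.png")[135:215,200:355]
a=cv2.resize(a,None,fx=3.4,fy=3.4,interpolation=cv2.INTER_CUBIC);b=cv2.resize(b,None,fx=2.9,fy=2.9,interpolation=cv2.INTER_CUBIC)
o=np.zeros((600,800,3),np.uint8);o[:a.shape[0],:a.shape[1]]=a;o[:b.shape[0],345:345+b.shape[1]]=b
cv2.imwrite("pics/crop1.png",cv2.convertScaleAbs(o,alpha=1.4))
E
```

```text
(no output)
```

View pics/crop1.png

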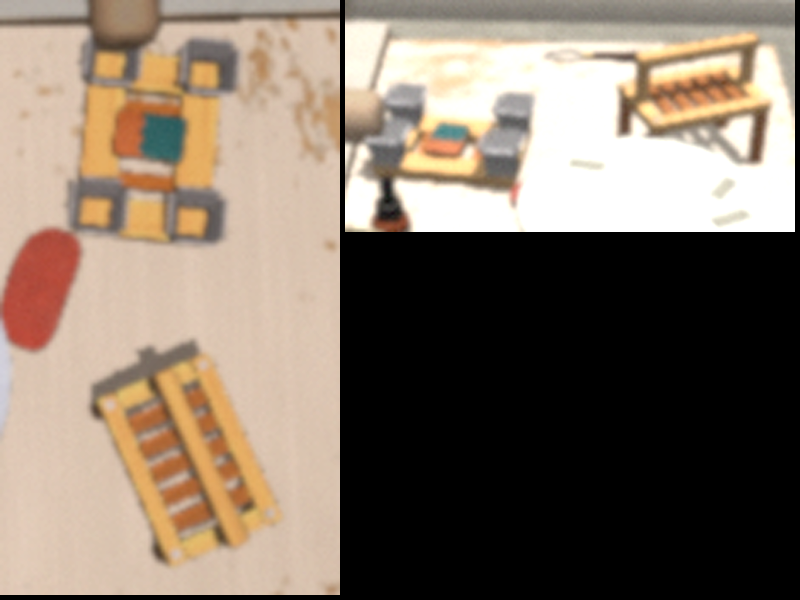

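The crop shows the oblong base's four socket floors as yellow squares, at crop (110,67), (205,75), (96,210) and (193,218). The tier's bar runs from crop (167,375) to (233,540). The end of the rolling pin almost touches the base's far-left socket.

```bash
cat > h.py <<'E'
from station import bot
import cv2,numpy as np
def ray(n,uv,z):
    c=bot.get_calibration(n);R=cv2.Rodrigues(np.array(c["rvec"]))[0];o=-R.T@c["tvec"]
    uv=np.atleast_2d(uv).astype(float)
    d=np.c_[(uv[:,0]-c["cx"])/c["fx"],(uv[:,1]-c["cy"])/c["fy"],np.ones(len(uv))]@R
    return (o+d*((z-o[2])/d[:,2])[:,None])[:,:2]
def proj(n,p):
    c=bot.get_calibration(n);K=np.array([[c["fx"],0,c["cx"]],[0,c["fy"],c["cy"]],[0,0,1]])
    return cv2.projectPoints(np.atleast_2d(p).astype(float),np.array(c["rvec"]),np.array(c["tvec"]),K,None)[0][:,0]
E
python3 - <<'E'
from h import *
im=cv2.imread("pics/top0.png");h=cv2.cvtColor(im,cv2.COLOR_BGR2HSV)
f=lambda p:np.array(p)/3.4+[300,115]
an=lambda v:np.degrees(np.arctan2(v[1],v[0]))
s=ray("top",f([(110,67),(205,75),(96,210),(193,218)]),.018)
print("sock",s.round(4),s.mean(0),an(s[0]+s[1]-s[2]-s[3]),an(s[0]+s[2]-s[1]-s[3])-90,np.linalg.norm(s[0]-s[2]),np.linalg.norm(s[0]-s[1]))
g=ray("top",f([(111,62),(210,66),(97,205),(198,216)]),.046);print("rim",g.mean(0),an(g[0]+g[1]-g[2]-g[3]))
b=ray("top",f([(167,375),(233,540)]),.122);print("bar",b,b.mean(0),an(b[0]-b[1]),np.linalg.norm(b[0]-b[1]))
d=ray("top",f([(98,400),(208,352),(282,518),(165,565)]),.072);print("deck",d.mean(0),an(d[0]+d[1]-d[2]-d[3]))
# mask-based checks
roi=np.zeros(im.shape[:2],np.uint8);roi[115:195,310:375]=1
S=((h[...,1]>130)&(h[...,0]<28)&(h[...,2]>110)).astype(np.uint8)
for nm,r in(("base",(127,190,318,372)),("tier",(215,285,325,385))):
    m=np.zeros_like(S);m[r[0]:r[1],r[2]:r[3]]=S[r[0]:r[1],r[2]:r[3]]
    n,l,st,ce=cv2.connectedComponentsWithStats(m)
    for i in range(1,n):
        if st[i,4]>25: print(nm,st[i],ce[i],cv2.minAreaRect(np.argwhere(l==i)[:,::-1].astype(np.float32)))
E
```

```text
sock [[ 0.7244 -0.1443]
 [ 0.7167 -0.2139]
 [ 0.6179 -0.1303]
 [ 0.6104 -0.2006]] [ 0.66734347 -0.17226561] -7.282168310953437 -6.146014124068728 0.10740507162629458 0.0700058790493366
rim [ 0.66498213 -0.17040928] -7.17716722336325
bar [[ 0.48902218 -0.16135971]
 [ 0.38134958 -0.19973877]] [ 0.43518588 -0.18054924] 19.61820978845705 0.11430809677185633
deck [ 0.43553019 -0.18109948] 20.956852163920708
base [329 131   7   6  41] [331.92682927 133.56097561] ((332.0, 133.5), (5.0, 6.0), 90.0)
base [324 132  39  39 769] [343.11703511 152.69180754] ((343.0, 151.0), (38.0, 38.0), 90.0)
base [357 134   7   6  42] [360.  136.5] ((360.0, 136.5), (5.0, 6.0), 90.0)
base [324 174   8   7  52] [327.76923077 177.05769231] ((327.5, 177.0), (6.0, 7.0), 90.0)
base [337 175  11  10  88] [342.73863636 179.47727273] ((342.0, 179.5), (9.0, 10.0), 90.0)
base [353 177   8   7  52] [356.23076923 179.94230769] ((356.5, 180.0), (6.0, 7.0), 90.0)
base [318 184   5   6  27] [319.81481481 186.74074074] ((320.0, 186.5), (5.0, 4.0), 90.0)
tier [346 221  34  54 706] [362.91643059 246.58356941] ((363.38507080078125, 246.74545288085938), (54.300052642822266, 16.551666259765625), 65.69544982910156)
tier [330 228  31  50 478] [345.10041841 252.42677824] ((346.0640869140625, 251.88229370117188), (47.59767150878906, 16.759082794189453), 66.4477310180664)
tier [355 272   9   6  31] [358.80645161 274.25806452] ((358.8999938964844, 274.2000427246094), (3.4785051345825195, 8.538147926330566), 71.56504821777344)
```

Emit:
apply_moves(rows="10.5 -38.9 0 -0.13;10.5 -38.9 0 -0.13;10.5 -38.9 0 -0.13;10.5 -38.9 0 -0.13;10.5 -38.9 0 -0.13;10.5 -38.9 0 -0.13;10.5 -38.9 0 -0.13;10.5 -38.9 0 -0.13;10.5 -38.9 0 -0.13;10.5 -38.9 0 -0.13;10.5 -38.9 0 -0.13;10.5 -38.9 0 -0.13;10.5 -38.9 0 -0.13;10.5 -38.9 0 -0.13;10.5 -38.9 0 -0.13;10.5 -38.9 0 -0.13;10.5 -38.9 0 -0.13;10.5 -38.9 0 -0.13;0 0 0 0;0 0 0 0", hand=-1, grip_force=30)

```text
time: 2.1
tool_pos: [0.4343, -0.1806, 0.2048]
eef_rot: [[0.936, 0.351, -0.001], [0.351, -0.936, 0.001], [-0.001, -0.002, -1.0]]
ft_force: [-0.0, 0.8, -0.0]
grip_width: 1.001
gripper_force: 0.0
```

Emit:
apply_moves(rows="0 0 -20 0;0 0 -30 0;0 0 -30 0;0 0 -19 0;0 0 -10 0;0 0 0 0;0 0 0 0")

```text
time: 2.8
tool_pos: [0.4354, -0.1801, 0.0972]
eef_rot: [[0.936, 0.353, 0.001], [0.353, -0.936, -0.001], [0.001, 0.001, -1.0]]
ft_force: [0.1, 0.5, -0.3]
grip_width: 0.998
gripper_force: 0.0
```

Emit:
apply_moves(rows="0 0 0 0;0 0 0 0;0 0 0 0;0 0 0 0;0 0 0 0;0 0 0 0;0 0 0 0;0 0 0 0;0 0 0 0;0 0 0 0", hand=1, grip_force=40)

```text
time: 3.8
tool_pos: [0.4349, -0.1804, 0.0964]
eef_rot: [[0.936, 0.352, -0.0], [0.352, -0.936, 0.0], [0.0, -0.0, -1.0]]
ft_force: [0.4, 0.1, 0.3]
grip_width: 0.183
gripper_force: 0.0
```

Emit:
apply_moves(rows="0 0 0 0;0 0 0 0;0 0 0 0;0 0 0 0;0 0 0 0")

```text
time: 4.3
tool_pos: [0.4348, -0.1804, 0.0964]
eef_rot: [[0.936, 0.352, -0.0], [0.352, -0.936, 0.0], [-0.0, -0.0, -1.0]]
ft_force: [0.4, -0.3, -1.0]
grip_width: 0.146
gripper_force: 39.9
```

Emit:
apply_moves(rows="0 0 5 0;0 0 15 0;0 0 25 0;0 0 30 0;0 0 30 0;0 0 25 0;0 0 15 0;0 0 5 0;0 0 0 0;0 0 0 0")

```text
time: 5.3
tool_pos: [0.4341, -0.1799, 0.2451]
eef_rot: [[0.936, 0.352, -0.002], [0.352, -0.936, 0.001], [-0.001, -0.002, -1.0]]
ft_force: [0.5, -0.1, -2.8]
grip_width: 0.148
gripper_force: 39.9
```

```bash
python3 - <<'E'
from h import *
o=np.zeros((600,800,3),np.uint8)
a=bot.grab_frame("top")[190:310,290:430];b=bot.grab_frame("side")
cv2.imwrite("pics/side1.png",b[...,::-1])
a=cv2.resize(a,None,fx=3,fy=3,interpolation=2);b=cv2.resize(b[80:230,190:370],None,fx=2.1,fy=2.1,interpolation=2)
o[:360,:420]=a;o[:315,422:800]=b
cv2.imwrite("pics/c2.png",cv2.convertScaleAbs(o[:360,:,::-1],alpha=1.3));print(bot.get_state()["tool_pos"])
E
```

```text
[ 0.4339715  -0.17984763  0.24485974]
```

View pics/c2.png

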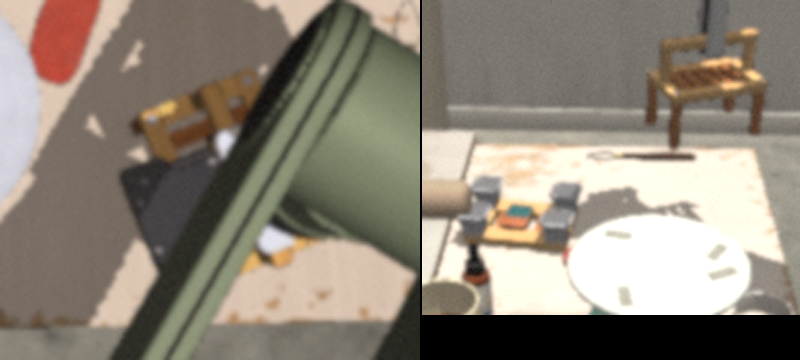

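The tier hangs level with the fingers mid-bar: the bar spans crop x 665 to 757 and the finger is at 713. Now I'll carry it over the oblong base.

Emit:
apply_moves(rows="10 0 0 -0.04;20 1 0 -0.05;25 1 0 -0.05;28 1 0 -0.05;30 1 0 -0.05;30 1 0 -0.05;28 1 0 -0.05;25 1 0 -0.05;20 1 0 -0.05;10 1 0 -0.04;5 0 0 0;0 0 0 0;0 0 0 0;0 0 0 0")

```text
time: 6.8
tool_pos: [0.6652, -0.1715, 0.2464]
eef_rot: [[0.993, -0.12, -0.001], [-0.12, -0.993, 0.0], [-0.001, -0.0, -1.0]]
ft_force: [0.4, -0.1, -3.3]
grip_width: 0.145
gripper_force: 39.9
```

Emit:
apply_moves(rows="0 0 -20 0;0 0 -25 0;0 0 -20 0;0 0 -10 0;0 0 0 0;0 0 0 0;0 0 0 0")

```text
time: 7.5
tool_pos: [0.6669, -0.1719, 0.1735]
eef_rot: [[0.993, -0.12, 0.003], [-0.12, -0.993, -0.001], [0.003, 0.001, -1.0]]
ft_force: [-0.1, 1.0, -2.0]
grip_width: 0.147
gripper_force: 39.9
```

```bash
python3 - <<'E'
from h import *
o=np.zeros((600,800,3),np.uint8)
a=bot.grab_frame("top")[110:200,300:400];b=bot.grab_frame("side")
a=cv2.resize(a,None,fx=3,fy=3,interpolation=2);b=cv2.resize(b[90:220,180:300],None,fx=4,fy=4,interpolation=2)
o[:270,:300]=a;o[:520,310:790]=b
cv2.imwrite("pics/c3.png",cv2.convertScaleAbs(o[:520,:,::-1],alpha=1.4));s=bot.get_state();print(s["tool_pos"],s["eef_rot"][:,0])
# expected pixel of socket rims & posts in side crop
t=np.radians(-7);R=np.array([[np.cos(t),-np.sin(t)],[np.sin(t),np.cos(t)]])
for z in(.046,.014):
  P=[np.r_[R@[x,y]+[.6655,-.1708],z] for x in(.055,-.055) for y in(.035,-.035)]
  print(((proj("side",P)-[180,90])*4+[310,0]).round(0).tolist())
E
```

```text
[ 0.66680868 -0.17179538  0.17330219] [ 0.99278271 -0.11989075  0.00294881]
[[448.0, 358.0], [473.0, 307.0], [606.0, 372.0], [624.0, 319.0]]
[[452.0, 397.0], [476.0, 345.0], [607.0, 411.0], [624.0, 358.0]]
```

View pics/c3.png

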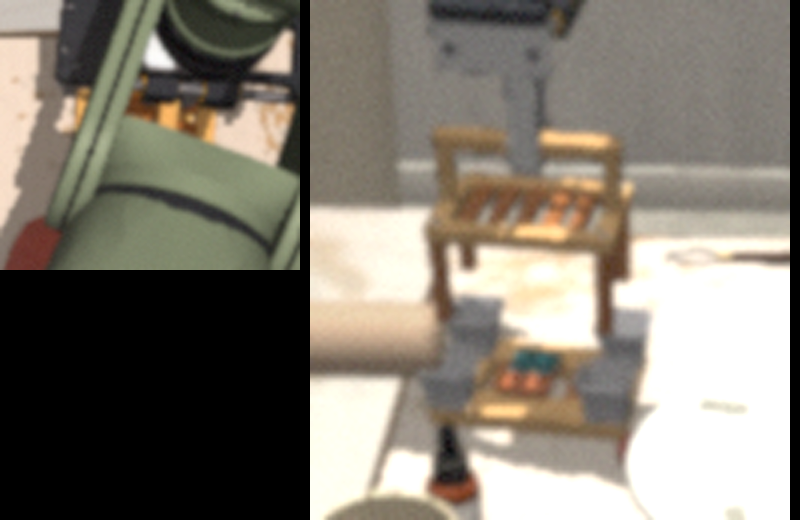

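The side view shows the posts directly over the sockets: the near-left post end is at (443,320) over the rim at (450,360), and the near-right is at (605,333) over (608,372). The pin end is close at (437,330), so I'll bias 3 mm away from it and lower gently.

Emit:
apply_moves(rows="-3 1 0 0;0 0 -8 0;0 0 -10 0;0 0 -10 0;0 0 -8 0;0 0 -4 0;0 0 0 0;0 0 0 0")

```text
time: 8.4
tool_pos: [0.663, -0.1705, 0.1315]
eef_rot: [[0.993, -0.12, 0.0], [-0.12, -0.993, -0.0], [0.0, 0.0, -1.0]]
ft_force: [-0.4, -0.7, -2.0]
grip_width: 0.144
gripper_force: 39.9
```

Emit:
apply_moves(rows="0 0 -3 0;0 0 -4 0;0 0 -4 0;0 0 -3 0;0 0 0 0")

```text
time: 8.9
tool_pos: [0.6623, -0.1702, 0.1165]
eef_rot: [[0.993, -0.12, -0.002], [-0.12, -0.993, 0.001], [-0.002, -0.0, -1.0]]
ft_force: [-0.6, -0.7, -2.6]
grip_width: 0.142
gripper_force: 39.9
```

Emit:
apply_moves(rows="0 0 -2 0;0 0 -2 0;0 0 -1 0;0 0 -1 0;0 0 0 0;0 0 0 0;0 0 0 0")

```text
time: 9.6
tool_pos: [0.6629, -0.1704, 0.1116]
eef_rot: [[0.993, -0.12, 0.0], [-0.12, -0.993, -0.0], [0.0, 0.0, -1.0]]
ft_force: [-0.5, 0.6, -3.7]
grip_width: 0.145
gripper_force: 39.9
```

Emit:
apply_moves(rows="0 0 -1 0;0 0 -1 0;0 0 0 0;0 0 0 0")

```text
time: 10.0
tool_pos: [0.6631, -0.1707, 0.1104]
eef_rot: [[0.993, -0.12, 0.001], [-0.12, -0.993, -0.001], [0.001, 0.0, -1.0]]
ft_force: [-2.3, -0.3, 3.0]
grip_width: 0.146
gripper_force: 39.9
```

It touched down at z 0.1104, which is the expected home height, so I'll release and back off.

Emit:
apply_moves(rows="0 0 0 0;0 0 0 0;0 0 0 0;0 0 0 0;0 0 0 0;0 0 0 0;0 0 0 0;0 0 0 0;0 0 0 0;0 0 0 0;0 0 0 0;0 0 0 0", hand=-1)

```text
time: 11.2
tool_pos: [0.6629, -0.1704, 0.1095]
eef_rot: [[0.993, -0.12, 0.0], [-0.12, -0.993, 0.0], [0.0, -0.0, -1.0]]
ft_force: [-0.1, -0.5, -0.1]
grip_width: 0.998
gripper_force: 0.0
```

Emit:
apply_moves(rows="0 0 5 0;0 0 15 0;0 0 25 0;0 0 30 0;0 0 30 0;0 0 20 0;-30 30 0 0;-40 40 0 0;-40 40 0 0;-40 40 0 0;-40 40 0 0;-30 30 0 0;0 0 0 0;0 0 0 0")

```text
time: 12.6
tool_pos: [0.4619, 0.0313, 0.2362]
eef_rot: [[0.993, -0.118, 0.004], [-0.118, -0.993, -0.001], [0.004, 0.0, -1.0]]
ft_force: [-0.2, -1.2, 0.6]
grip_width: 0.997
gripper_force: 0.0
```

```bash
python3 - <<'E'
from h import *
o=np.zeros((600,800,3),np.uint8)
a=bot.grab_frame("top")[110:200,300:400];b=bot.grab_frame("side")
a=cv2.resize(a,None,fx=3,fy=3,interpolation=2);b=cv2.resize(b[90:220,180:300],None,fx=4,fy=4,interpolation=2)
o[:270,:300]=a;o[:520,310:790]=b
cv2.imwrite("pics/c4.png",cv2.convertScaleAbs(o[:520,:,::-1],alpha=1.4));s=bot.get_state();print(s["tool_pos"],s["ft_force"])
E
```

```text
[0.46273241 0.03033644 0.23567229] [ 0.10446609 -0.28060976 -0.61234317]
```

View pics/c4.png

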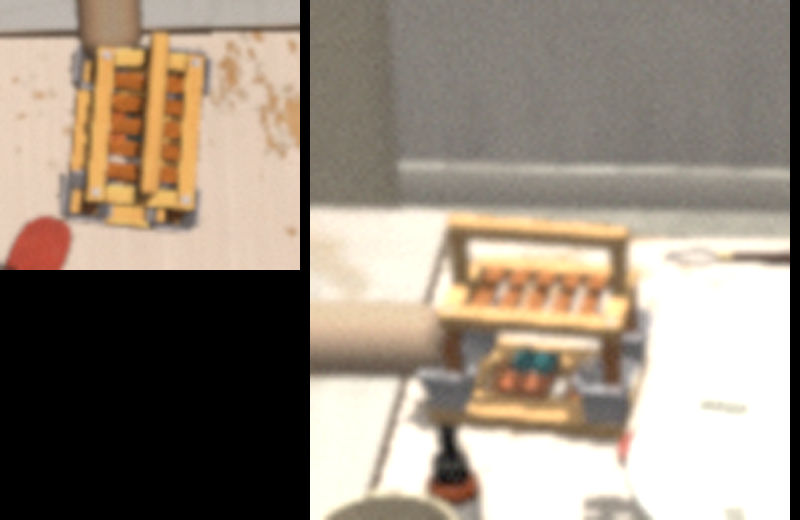

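The tier stands level with its posts down in the sockets: the deck edge runs level from (440,310) to (627,320), and the arm is clear.

```bash
python3 -c "
from station import bot
print(bot.hand_in())"
```

```text
the job is handed in; nothing more can be done
None
```

The tier is stacked on the oblong base; it touched down at the expected home height and stood level in the last pictures. I let go, moved the arm clear and handed the job in at about 13 s, but hand-in gave back no verdict.

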